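Find the slack lid hinge and bolt that bin shut

ROBOT

A 7-joint arm with a two-finger parallel gripper is mounted at the origin on the work surface. World frame = base frame: x ahead of the robot, y to its left, z up, the work surface at z = 0. Lengths are in m, angles in rad, forces in N, time in s.
With the tool pointing down it reaches from about 0.425 to 0.95 m from the base axis. Payload 4.7 kg.
Tool frame: the origin (TCP) lies between the finger pads; the fingertips stand 25 mm ahead of it and the grasp point (between the pads) lies 6 mm ahead of it; x points along the fingers, z is the direction in which the jaws open and shut, and the axes are right-handed (so a half turn about x gives the same grasp; the last joint's range is limited). The gripper opens to 85 mm and grips with 20 to 120 N. Pads are 22 mm wide; open, the fingers measure 114 mm over their backs; the gripper's body (76 mm by 85 mm) begins 54 mm behind the grasp point. The pads swing forward as they close: fully open they stand 13 mm farther back than shut.
Start: joints at [1.298, 0.469, -0.049, 1.532, 0.024, 1.141, -0.082], TCP at [0.163, -0.655, 0.256] pointing down, gripper open.
Joint ranges: [-2.59, 2.59], [-0.33, 1.99], [-1.39, 1.29], [0.1, 2.45], [-1.04, 4.18], [0.21, 1.99], [-2.66, 2.66]. Speed limits (rad/s): [2.57, 2.57, 3.14, 3.14, 3.14, 3.14, 3.14].

INTERFACE

Orientations are given as a 3x3 rotation matrix whose columns are the frame's x, y, z axes.
In Python, from rig import * gives the robot as it stands. Calls block until the motion is done:
- movep(position, orientation): joint-space move of the TCP to a pose.
- move_l(position, attitude=None, feed=0.15, until_force=None): straight line of the TCP; attitude=None keeps the orientation; feed is the mean speed in m/s. With until_force (N) it stops when the force on the tool has changed by that much, and returns True; else False.
- move_joints(angles): joint-space move.
- command_gripper(opening, newtons=None): finger opening in m; newtons is the grip in N (None keeps the last); returns when the fingers have stopped.
- sleep(seconds).
- inverse_kinematics(position, orientation): joint angles nearest the present ones, or None.
- sense(): the state.
- camera(name): name is "side" or "top"; returns (picture, depth): 420x560x3 uint8, red, green, blue; 420x560 float32, m along the optical axis (not along the pixel's ray), 0 where there is no reading.
- camera_params(name): a dict with "K" (3x3 intrinsics, pixels), "dist" ([k1, k2, p1, p2, k3] as OpenCV has them; the pictures are not rectified), "position" and "rotation" of the camera in the world. Camera axes: x right, y down, z forward; pixel columns grow to the right and rows downward; lengths in m; the calibration is good to about 2 mm. A picture is of the moment at which its call begins. camera_params takes no time and is no camera call.
A pose or a line that the arm cannot do raises Unreachable and nothing moves.
- finish_job(): hands the job in, once; it reports no verdict.
The state is a dict: "time_s": time; "joint_pos": joint angles; "qd": joint speeds; "joint_efforts": joint torques, N m; "position": TCP position; "tcp_rot": TCP orientation; "wrist_force": force on the tool from outside, world axes, zero at the start; "ft_torque": the same for the moment, N m; "finger_gap": finger opening in m.
Only numpy, scipy, OpenCV 4.12 (cv2) and the standard library are available. Lean on these libraries where they do the work, as an engineer would, in place of code of your own. Each camera call takes 0.05 s, during which the arm holds its last target. There are 200 camera calls.

TASK

Two goods bins on the shop counter look alike, but the friction hinge of one lid has gone slack: lift a lid by its black knob, let go and see whether it holds its angle. Leave the lid that holds standing by itself about half open (around 45 degrees); after that, with the slack lid fallen shut, slide that bin's red-nubbed bolt fully home against its stop, leaving the other bin's bolt drawn back. Lift without flinging the lid up, push the bolt by feel with never more than about 20 N on it, and leave the other goods on the counter where they are.

Things in the scene. Friction and masses are not known exactly. Their poses are not given: they have to be found in the camera images.
- bin_l: The bin on the left (+y): white, fixed to the counter, 200 (its x) x 150 (y) x 130 mm high, origin at the centre of its underside; its -x side is the front, facing roughly to the robot. Numbers below are in this frame. Green lid. On its right-hand (-y) side a dark bracket, 50 mm wide in x, 90 mm long in y, stands out level with the lid (top 138 mm, rails to 146 mm) and carries the bolt.
- bin_r: The bin on the right (-y), the same in looks and all sizes, with lid_r and bolt_r on its own right-hand side.
- lid_l (a joint): Opening angle of bin_l's green lid, 200 x 150 x 8 mm, 0.2 to 0.9 kg, rad: 0 shut, grows as the front edge rises, stop at 1.2. A sound hinge holds its lid at any angle by friction; a slack one is too weak for its lid, which sinks shut from any angle in about a second when let go. One is sound, one slack, by chance; they look the same. Lifting at the knob takes 2 to 8 N.
- lid_r (a joint): The same for bin_r's lid. Each lid has a closed housing, 58 mm square and 22 mm deep, on its underside.
- lid_l_hinge (a point): Middle of lid_l's hinge line, fixed on the bin at (100, 0, 130.5) mm in the bin's frame.
- lid_r_hinge (a point): The same for lid_r.
- lid_l_knob (a point): Centre of lid_l's knob: a black cylinder 22 mm in diameter and 30 mm long, lying along the hinge direction, in front of the lid's front edge on a 12 mm wide neck; 228 mm from the hinge line, 28 mm beyond the lid's edge, (-128, 0, 136.5) mm in the bin's frame when shut. It can be pinched across its 30 mm length from straight above, and turns between the fingers as the lid swings.
- lid_r_knob (a point): The same for lid_r.
- bolt_l (a joint): Travel of bin_l's bolt, m: about 0 drawn back, 0.035 fully home against its hard stop (its end then lies over the lid's edge). It slides in the bin's +y direction (from outside towards the lid), against about 8 N of friction, and stays where it is left. Both fingers' forces count when it is squeezed, so it is better pushed than pinched.
- bolt_r (a joint): The same for bin_r's bolt.
- bolt_l_nub (a point): Centre of the red nub on bolt_l that one pushes on: an upright block 16 (x) x 14 (y) x 28 mm high whose top is 175 mm above the counter; this point lies at 165 mm, at (0, -135, 165) mm in the bin's frame when drawn right back, (0, -100, 165) when home. Its outer (-y) face is 7 mm from this point and free to be pushed with closed fingers from above; below 150 mm it is inside the bracket.
- bolt_r_nub (a point): The same for bolt_r.

How it is judged:
On the way:
1. one lid stands between 34 and 63 degrees by itself, untouched and still, before either bolt is thrown (((value of joint lid_l between 0.6 and 1.1 rad and velocity of joint lid_l between -0.03 and 0.03 rad/s and contact force between each of the fingers, the arm and lid_l below 0.1 N) or (value of joint lid_r between 0.6 and 1.1 rad and velocity of joint lid_r between -0.03 and 0.03 rad/s and contact force between each of the fingers, the arm and lid_r below 0.1 N)) and value of joint each of bolt_l, bolt_r below 0.015 m), for 0.5 s.
At the end, for the whole second after the job is handed in: One lid stands still by itself between 34 and 63 degrees (0.6 to 1.1 rad) with its bolt drawn back (under 15 mm of travel); the other lid is shut (under 0.03 rad) and its bolt is home to within 1.5 mm of its 35 mm stop (((value of joint lid_l between 0.6 and 1.1 rad and velocity of joint lid_l between -0.03 and 0.03 rad/s and value of joint bolt_l below 0.015 m and value of joint lid_r below 0.03 rad and value of joint bolt_r above 0.0335 m) or (value of joint lid_r between 0.6 and 1.1 rad and velocity of joint lid_r between -0.03 and 0.03 rad/s and value of joint bolt_r below 0.015 m and value of joint lid_l below 0.03 rad and value of joint bolt_l above 0.0335 m))); the robot touches nothing.
It fails at once if a bolt is pushed or squeezed with more than 20 N (the forces of both fingers add up) (contact force between any of bolt_l, bolt_r and anything else above 20 N).
It fails at once if a lid is flung up faster than 2 rad/s (velocity of joint any of lid_l, lid_r above 2 rad/s).
It fails at once if a bolt is thrown while its own lid is up ((value of joint bolt_l above 0.015 m and value of joint lid_l above 0.1 rad) or (value of joint bolt_r above 0.015 m and value of joint lid_r above 0.1 rad)).
It fails at once if other goods are shifted by more than 20 mm (distance of any of jar_red, jar_white, can_blue, carton_green, spray, pen_cup, scoop from where it was at the start of the episode above 0.02 m).
It also fails if it takes over 70 s, if anything falls off the work surface, if the arm or the gripper's body presses on something with over 40 N, if the wrist force passes 120 N, or if a joint passes its speed limit or range.

## Working session

There is one attempt and no reset: what is moved stays moved. The work goes in short steps, each a Python script; the robot and the scene stay as the last script left them, time stands still between calls to the robot, and variables do not carry over. Pictures are saved under pics/ and viewed, about 8 in all and at most 12, crops included, and the job is handed in when it is done.

```bash
mkdir -p pics; cat > h.py <<'E'
from rig import *
import numpy as np, cv2
def snap(name,fn):
    p,d=camera(name); cv2.imwrite('pics/'+fn+'.png',p[:,:,::-1]); np.save('pics/'+fn+'.npy',d); return p,d
def pt(name,u,v,d,r=1):
    c=camera_params(name)
    w=d[int(v)-r:int(v)+r+1,int(u)-r:int(u)+r+1]; z=np.median(w[w>0])
    n=cv2.undistortPoints(np.array([[[u,v]]],float),np.array(c['K'],float),np.array(c['dist'],float))[0,0]
    return np.array(c['rotation'])@(np.array([n[0],n[1],1])*z)+np.array(c['position'])
E
python3 - <<'E'
from h import *
a,_=snap('top','t0'); b,_=snap('side','s0')
for n in('top','side'):
    c=camera_params(n);print(n,c['position'],np.round(c['rotation'],3).tolist(),c['K'][0][0])
print(sense())
E
```

```text
top [ 0.47534075 -0.05909859  1.0857818 ] [[-0.017, -0.996, 0.09], [-0.999, 0.02, 0.03], [-0.031, -0.09, -0.995]] 427.892127902636
side [0.26950323 0.55248381 0.75178972] [[-0.898, -0.301, 0.322], [-0.441, 0.621, -0.648], [-0.005, -0.724, -0.69]] 465.5441051979496
{'time_s': 0.1, 'joint_pos': array([ 1.29807052,  0.46934332, -0.04860435,  1.53357115,  0.02406355,
        1.14099473, -0.08230655]), 'qd': array([-0.00068913, -0.00048466,  0.00021971, -0.00216397,  0.00033614,
        0.00135601,  0.00206488]), 'joint_efforts': array([-1.14566715e-04, -5.11520183e+01, -4.73731232e-02, -2.38391089e+01,
        1.07741175e-02,  4.36968345e-03,  7.03280548e-06]), 'position': array([ 0.1628702 , -0.6545618 ,  0.25537952]), 'tcp_rot': array([[-4.40505232e-04,  9.70417701e-01,  2.41431753e-01],
       [ 1.67603131e-03,  2.41432154e-01, -9.70416254e-01],
       [-9.99998498e-01, -2.28262594e-05, -1.73280258e-03]]), 'wrist_force': array([ 0.56954696, -0.37339942, -1.00278062]), 'ft_torque': array([-0.0150258 ,  0.03012594, -0.00288337]), 'finger_gap': 0.08519004895309475}
```

View pics/t0.png

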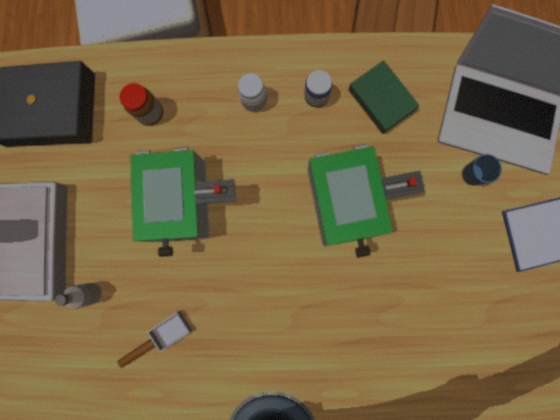

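View pics/s0.png

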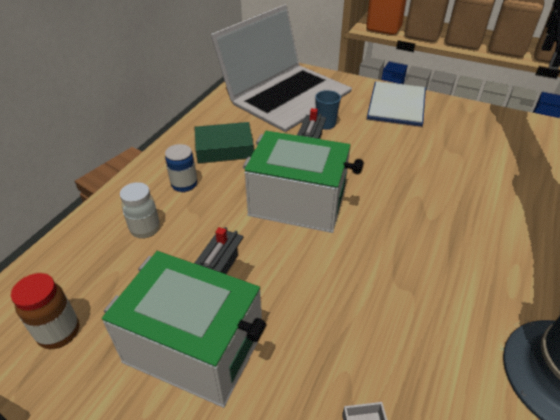

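The top picture shows bin_l's lid centred near (164,195), with its knob at (165,251) and nub at (218,189). bin_r's lid is near (352,195), knob at (363,251), nub at (412,182). The side view agrees, with both lids shut and both bolts drawn back. Next I'll measure the points.

```bash
python3 - <<'E'
from h import *
p=cv2.imread('pics/t0.png'); d=np.load('pics/t0.npy')
hsv=cv2.cvtColor(p,cv2.COLOR_BGR2HSV)
g=cv2.inRange(hsv,(50,150,60),(75,255,255)); g[:,:120]=0
g=cv2.morphologyEx(g,cv2.MORPH_CLOSE,np.ones((5,5)))
for c in cv2.findContours(g,cv2.RETR_EXTERNAL,cv2.CHAIN_APPROX_SIMPLE)[0]:
    if cv2.contourArea(c)>3000:
        r=cv2.minAreaRect(c); B=cv2.boxPoints(r); m=B.mean(0)
        print('lid',np.round(r[0],1)); P=[]
        for q in B:
            s=m+(q-m)*0.88; w=pt('top',*s,d); P.append(w)
        P=np.array(P); print(np.round(P,3).tolist(),'centre',np.round(P.mean(0),4),'sides',np.linalg.norm(np.diff(P,axis=0),axis=1)/.88)
for n,(u0,u1,v0,v1) in dict(nl=(205,235,178,200),nr=(400,425,172,194)).items():
    h=hsv[v0:v1,u0:u1]; m=((h[...,0]<8)|(h[...,0]>172))&(h[...,1]>150)&(h[...,2]>90)
    y,x=np.nonzero(m); u,v=x.mean()+u0,y.mean()+v0; print(n,u,v,len(x),x.min()+u0,x.max()+u0,np.round(pt('top',u,v,d),4))
for n,(u0,u1,v0,v1) in dict(kl=(150,182,243,260),kr=(348,378,243,260)).items():
    h=hsv[v0:v1,u0:u1]; dd=d[v0:v1,u0:u1]; m=(h[...,2]<50)
    y,x=np.nonzero(m); u,v=x.mean()+u0,y.mean()+v0; print(n,u,v,len(x),np.round(pt('top',u,v,d),4))
o=np.hstack([cv2.resize(p[130:270,120:250],None,fx=3,fy=3,interpolation=2),cv2.resize(p[130:270,305:435],None,fx=3,fy=3,interpolation=2)])
cv2.imwrite('pics/c0.png',o)
E
```

```text
lid [163.4 195. ]
[[0.684, 0.3, 0.137], [0.685, 0.172, 0.137], [0.516, 0.164, 0.137], [0.512, 0.289, 0.137]] centre [0.5993 0.2315 0.137 ] sides [0.14503353 0.1932935  0.14205413]
lid [350.8 195.2]
[[0.662, -0.114, 0.138], [0.686, -0.241, 0.137], [0.517, -0.268, 0.138], [0.494, -0.144, 0.137]] centre [ 0.5898 -0.1919  0.1373] sides [0.1469588  0.19418186 0.1440693 ]
nl 216.8780487804878 188.6829268292683 41 214 220 [0.6048 0.1013 0.1748]
nr 412.36170212765956 181.19148936170214 47 409 416 [ 0.6126 -0.3209  0.1742]
kl 165.75 250.95238095238096 84 [0.4719 0.2221 0.1456]
kr 362.22727272727275 250.1909090909091 110 [ 0.4667 -0.2119  0.1459]
```

View pics/c0.png

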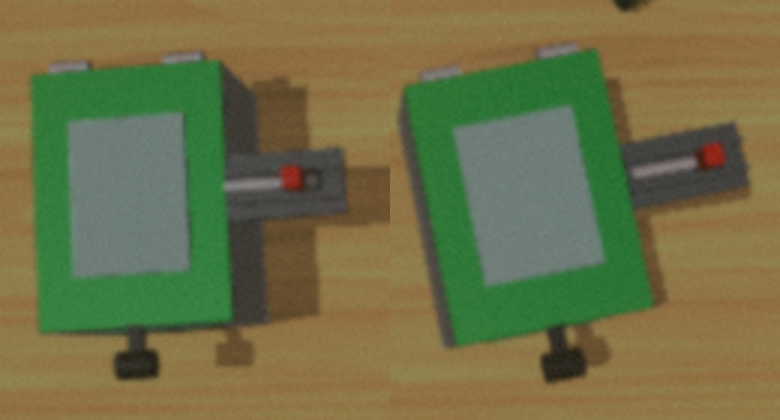

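The lids sit at z 0.137 with sides of about 0.145 x 0.194 (true size 0.15 x 0.2). The nubs are at z 0.175 and the knob tops at 0.146, so all of it matches the given sizes. Yaw is about 3.3° for bin_l and 9.6° for bin_r. I'll test bin_r first.

```bash
cat >> h.py <<'E'
# lid centre xy, yaw, knob xy (measured)
BIN={'l':(np.array([.5993,.2315]),np.radians(3.3),np.array([.4717,.2231])),'r':(np.array([.5898,-.1919]),np.radians(9.6),np.array([.465,-.2125]))}
def ax(b):
    a=BIN[b][1]; return np.array([np.cos(a),np.sin(a),0]),np.array([-np.sin(a),np.cos(a),0])
def R_down(z):
    x=np.array([0,0,-1.]); return np.column_stack([x,np.cross(z,x),z])
def knob(b,th):  # knob centre at lid angle th, from the measured shut knob
    ex,_=ax(b); k=np.r_[BIN[b][2],.1365]; H=k+.228*ex-[0,0,.006]
    return H+ex*(-.228*np.cos(th)+.006*np.sin(th))+np.array([0,0,.228*np.sin(th)+.006*np.cos(th)])
UP=np.array([0,0,.007])
def say(t=''):
    s=sense(); print(t,round(s['time_s'],2),'pos',np.round(s['position'],4),'gap',round(s['finger_gap'],4),'F',np.round(s['wrist_force'],1))
def grasp_lift(b,th=.85,n=6):
    R=R_down(-ax(b)[1]); k=knob(b,0)+UP
    movep(k+[0,0,.13],R); move_l(k,feed=.12); say('down')
    command_gripper(.02,20); sleep(.2); say('gripped')
    g=sense()['finger_gap']
    if not .025<g<.036: print('no grasp'); return False
    for t in np.linspace(0,th,n+1)[1:]:
        move_l(knob(b,t)+UP,feed=.08); say('%.2f'%t)
    return True
def release(b,th):
    command_gripper(.085); say('open'); move_l(knob(b,th)+UP+[0,0,.08],feed=.2); say('clear')
E
python3 - <<'E'
from h import *
if grasp_lift('r'):
    release('r',.85); sleep(1.0); snap('side','s1'); say()
E
```

```text
down 3.27 pos [ 0.4655 -0.2127  0.1442] gap 0.0851 F [-0.  -0.3 -0.4]
gripped 4.02 pos [ 0.4654 -0.2142  0.1441] gap 0.0295 F [-0.7 -5.8  3.6]
0.14 4.57 pos [ 0.4685 -0.2137  0.176 ] gap 0.0295 F [ 1.4 -5.6  0. ]
0.28 5.12 pos [ 0.476  -0.2123  0.2072] gap 0.0297 F [ 1.4 -5.2 -0.4]
0.42 5.67 pos [ 0.4876 -0.2103  0.237 ] gap 0.0296 F [ 1.2 -5.1 -0.9]
0.57 6.22 pos [ 0.5033 -0.2075  0.2648] gap 0.0292 F [ 0.7 -5.7 -0.3]
0.71 6.77 pos [ 0.5228 -0.2041  0.2901] gap 0.0294 F [ 1.4 -5.4 -1.2]
0.85 7.32 pos [ 0.5462 -0.2     0.3127] gap 0.0293 F [ 1.6 -4.3 -1.3]
open 7.9 pos [ 0.5459 -0.1987  0.3128] gap 0.0846 F [-0.4 -0.9  0.1]
clear 8.45 pos [ 0.5456 -0.1987  0.3923] gap 0.0847 F [-0.8 -0.2 -0.7]
 9.5 pos [ 0.5459 -0.1988  0.3928] gap 0.0854 F [0.1 0.3 0.3]
```

View pics/s1.png

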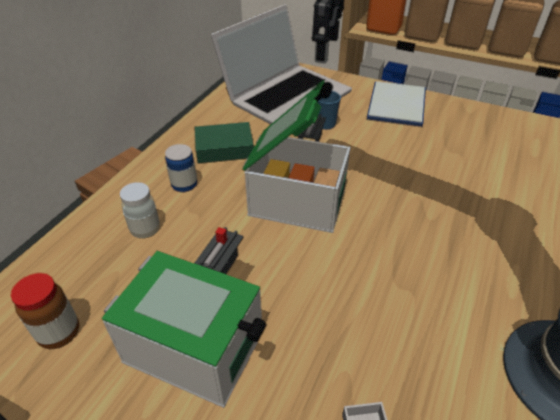

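After 1.6 s untouched, lid_r stands half open, with its knob at (325,90) in the side view and well clear of the gripper. So bin_r is the sound one and bin_l the slack one; its lid is still shut. Before throwing bolt_l I'll take a second depth reading of lid_r's knob. Then I'll push with closed fingers, jaws along the bin's x.

```bash
cat > push.py <<'E'
from h import *
ex,ey=ax('l'); c=np.r_[BIN['l'][0],0]
R=R_down(ex)
S=lambda y,z:c+.0015*ex+y*ey+[0,0,z]   # nub line, averaged with its own measurement
E
python3 - <<'E'
from push import *
d=np.load('pics/s1.npy'); print('knob r t1',np.round(pt('side',325,90,d),3))
p,d=snap('side','s2'); print('knob r t2',np.round(pt('side',325,90,d),3),'model .85',np.round(knob('r',.85),3))
print('nub in bin frame', (np.array([.6048,.1013])-c[:2])@ex[:2],(np.array([.6048,.1013])-c[:2])@ey[:2])
command_gripper(0,20)
movep(S(-.185,.37),R); move_l(S(-.185,.23),feed=.2); move_l(S(-.178,.181),feed=.1); say('beside')
R1=move_l(S(-.095,.181),feed=.015,until_force=12.5); say(R1)
s=sense(); print('bin y',(s['position']-c)@ey,'F along',s['wrist_force']@ey)
E
```

```text
knob r t1 [ 0.538 -0.187  0.311]
knob r t2 [ 0.538 -0.186  0.312] model .85 [ 0.546 -0.199  0.306]
nub in bin frame -0.002003956318758555 -0.13030070667142413
beside 12.81 pos [0.6114 0.0541 0.1814] gap 0.0001 F [-0.6 -0.4  0.4]
True 16.64 pos [0.6075 0.1145 0.1805] gap 0.0001 F [-0.4  0.2 -0.3]
bin y -0.11723749128753508 F along 0.18741652669642658
```

The push tripped on force at bin y = -0.117, where I expected about -0.118 with the bolt home. I'll back off and check with pictures.

```bash
python3 - <<'E'
from push import *
move_l(S(-.165,.181),feed=.1); move_l(S(-.175,.33),feed=.2); movep(np.array([.45,-.02,.38]),R); say()
p,d=snap('top','t3'); q,e=snap('side','s3')
hsv=cv2.cvtColor(p[:,:,::-1].copy(),cv2.COLOR_BGR2HSV); u0,u1,v0,v1=195,240,175,202
h=hsv[v0:v1,u0:u1]; m=((h[...,0]<8)|(h[...,0]>172))&(h[...,1]>150)&(h[...,2]>90)
y,x=np.nonzero(m)
if len(x):
    u,v=x.mean()+u0,y.mean()+v0; w=pt('top',u,v,d); print('nub',u,v,len(x),np.round(w,4),'bin',(w-c)@ex,(w-c)@ey)
print('knob r',np.round(pt('side',325,90,e),3))
a=cv2.resize(p[130:270,120:250],None,fx=3,fy=3,interpolation=2)
b=cv2.resize(q[60:270,200:400],None,fx=2,fy=2,interpolation=2)
cv2.imwrite('pics/c3.png',np.hstack([a,b])[:,:,::-1])
cv2.imwrite('pics/diff.png',np.vstack([p])[:,:,::-1])
E
```

```text
18.93 pos [ 0.4506 -0.0198  0.3796] gap -0.0003 F [-0.6 -0.4  0.2]
nub 203.04651162790697 189.65116279069767 43 [0.6036 0.1319 0.1733] bin -0.0014629583501664836 -0.09968926523727573
knob r [ 0.477 -0.019  0.411]
```

View pics/c3.png

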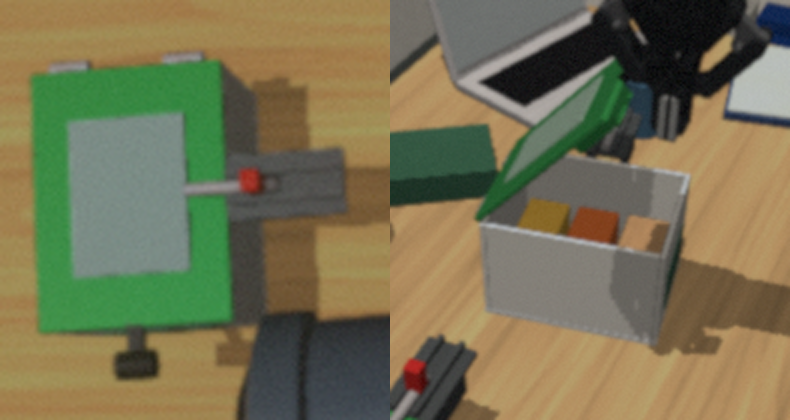

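View pics/t3.png

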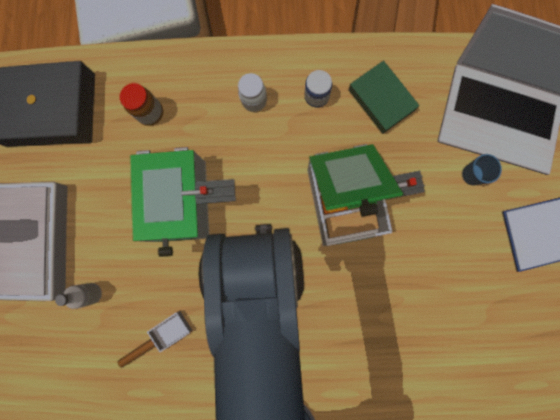

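bolt_l's nub now measures -0.0997 in bin y (home is -0.100), and its end lies over the lid. lid_r still stands and the other goods haven't moved. The vision is only good to about 2 mm and the tolerance is 1.5 mm, so I'll confirm the stop by feel with one more gentle push.

```bash
python3 - <<'E'
from push import *
movep(S(-.175,.30),R); move_l(S(-.165,.181),feed=.2); move_l(S(-.127,.181),feed=.05); say('near')
r=move_l(S(-.095,.181),feed=.008,until_force=14); s=sense(); print(r,'bin y',(s['position']-c)@ey); say()
move_l(S(-.165,.181),feed=.1); move_l(S(-.175,.33),feed=.2); movep(np.array([.45,.03,.40]),R); sleep(.3)
q,e=snap('side','s4'); p,d=snap('top','t4')
cv2.imwrite('pics/c4.png',np.hstack([cv2.resize(q[60:270,200:400],None,fx=2,fy=2),cv2.resize(p[120:260,295:425],None,fx=3,fy=3)])[:,:,::-1])
print('lid r moved px',np.abs(p[140:225,308:400].astype(int)-cv2.imread('pics/t3.png')[140:225,308:400,::-1]).mean()); say()
E
```

```text
near 21.49 pos [0.6082 0.1044 0.1808] gap 0.0 F [0.4 0.1 0.4]
True bin y -0.11725860114262905
 23.57 pos [0.6073 0.1145 0.1805] gap -0.0002 F [ 0.6 -0.8  0.3]
lid r moved px 2.563000852514919
 26.24 pos [0.4503 0.0301 0.3997] gap -0.0 F [0.1 0.2 0.2]
```

View pics/c4.png

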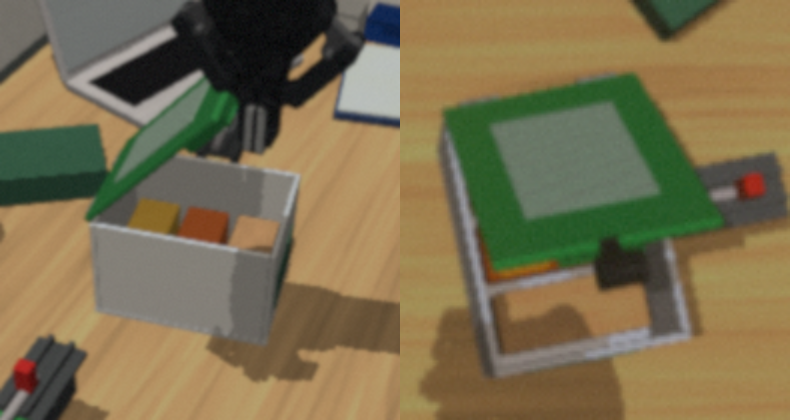

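The second push met the same hard stop at 14 N (-0.1173 both times). lid_r is unchanged at about half open and its bolt is still drawn back. The robot is clear of everything.

```bash
python3 -c "
from rig import *
finish_job()"
```

```text
the job is handed in; nothing more can be done
```

I finished the job and handed it in at about 26 s of the 70 s allowed.

**Lids:** I lifted lid_r slowly by its knob to a planned 0.85 rad (about 49°) and let go. It held by itself, and later pictures and a second knob depth reading showed no change. That makes bin_r the sound bin. I took bin_l to be the slack one by elimination and did not lift its lid, which stayed shut.

**Bolt:** I pushed bolt_l with closed fingers until it stopped at a 12.5 N limit. A second push with a 14 N limit stopped at the same place, to within 0.1 mm. The camera put its nub at -99.7 mm, where fully home is -100 mm.

**Last checks:**
- **bin_r:** in the last pictures its bolt is still drawn back.
- **Other goods:** they looked unmoved in the top view after the first push.
- **Robot:** it stood clear of everything.

**Disagreements:**
- **Knob position:** the depth reading of lid_r's raised knob was up to about 13 mm off the planned position. That was a single hand-picked pixel on its surface, and it did not change over time.
- **Bolt start:** bolt_l seemed to start about 5 mm in from fully drawn back, so it travelled about 31 mm.
- **Wrist force:** it read near zero just after each push stopped, so I relied on the force trips and the repeated stop position.

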